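# Roll the workout timer face up and start it

## Robot

A 6-joint arm with a two-finger parallel gripper is mounted at the origin on the work surface. World frame = base frame: x ahead of the robot, y to its left, z up, the work surface at z = 0. Lengths are in mm, angles in rad, forces in N, time in s.
With the tool pointing down it reaches from about 350 to 1000 mm from the base axis. Payload 7.1 kg.
Tool frame: the origin (TCP) lies midway between the tips of the shut fingers; the grasp point (between the pads) lies 19 mm behind it; z points along the fingers, y is the line along which they close (so a half turn about z gives the same grasp; the last joint's range is limited). The gripper opens to 85 mm and grips with 20 to 120 N. Pads are 22 mm wide; open, the fingers measure 114 mm over their backs; the gripper's body (76 mm by 85 mm) begins 54 mm behind the grasp point. The pads swing forward as they close: fully open they stand 13 mm farther back than shut.
Start: joints at [1.25, 0.423, 1.63, -0, 1.089, -0.019], TCP at [185.743, 596.745, 231.319] pointing down, gripper open.
Joint ranges: [-3, 3], [-0.9, 2.11], [0.09, 2.58], [-1.31, 4.45], [0.11, 2.69], [-2.54, 2.54]. Speed limits (rad/s): [2.39, 2.39, 3.01, 3.14, 3.14, 3.14].

## Interface

Orientations are given as a unit quaternion [w, x, y, z].
In Python, from plant import ctrl gives the robot as it stands.
- The arm moves only by the tool send_rows, never from a script. Its argument "motion" is a list of rows, each an object with "translation": the shift along the world's x, y, z in mm, a list of three; "roll": the turn about the world's z in degrees. A call has exactly 10 rows; each row shifts and turns the commanded pose from where the row before left it; what a row does not reach is not made up. A row lasts 1/12 s, in which the tool goes at most 41.7 mm and 7.16 degrees, less where a joint would pass 70% of its speed; a pose out of reach is approached as far as the arm can. A call with a gripper value outside its range is refused whole. "gripper" is the gripper's target within -1 to 1 (fully open at 1, half-way at 0, shut at -1), set as the call begins (left out, the last holds). The fingers move at their own pace and stop on an object; "grip_force" is the grip in N (left out, the last holds). Time passes only in rows, so rows that do not move let the fingers close, or fill a call up. It gives the time, the measured TCP pose, the force, the opening and the grip force at its end, in the units of the state.
- ctrl.get_obs(): the state, without advancing time (a new reading comes with each control period).
- ctrl.capture(name): name is "scene" or "top"; returns a dict with "img" (420x560x3 uint8, red, green, blue), "camera_matrix" (3x3 intrinsics, pixels), "T" (4x4, takes a point from camera to world coordinates). Camera axes: x right, y down, z forward; pixel columns grow to the right and rows downward; lengths in mm; the calibration is good to about 2 mm. A picture is of the moment at which its call begins. There is no depth.
- ctrl.hand_in(): hands the job in; it is judged then, once.
Trained networks look in the newest picture that a camera, given by its name, has taken for a name from the list of things; names that differ only in an ending like _2 or _b are one class to them, and where a whole thing is asked for, a point or a joint stands for the part that bears it (a point fixed in the world has none). Each returns a list of dicts, best first, with "score" (0 to 1); they miss things now and then, are a little off and sometimes report something else, mostly with a low value. They report only what shows in the picture. A call takes as long as a camera call. They do not tell look-alikes from the thing itself.
- ctrl.look_for(camera, query): "xyz" ([x, y, z] in mm, in world coordinates, good to about 4 mm: the middle of the surface that is visible of it).
The state is a dict: "time": time; "joints": joint angles; "dq": joint speeds; "joint_torque": joint torques, N m; "ee_pos": TCP position; "ee_rot": TCP orientation; "contact_force": force on the tool from outside, world axes, zero at the start; "wrist_torque": the same for the moment, N m; "width": finger opening in mm; "finger_force": force on a finger pad.
Only numpy, scipy, OpenCV 4.12 (cv2) and the standard library are available. Lean on these libraries where they do the work, as an engineer would, in place of code of your own. Each camera call takes 0.05 s, during which the arm holds its last target. There are 200 camera calls.

## Task

The cube-shaped workout timer on the rubber mat is lying on its face. Without picking it up, roll it over on the mat a quarter turn at a time, letting it come to rest flat on one side in between, until the face with the big round start button is up; then press that button fully in and let it spring back. Leave the timer lying flat on the mat with the button up, and do not shift or knock over anything else.

Things in the scene. Friction and masses are not known exactly. Their poses are not given: they have to be found in the camera images.
- timer: Loose white plastic cube, 64 mm every edge, 0.25 to 0.45 kg, flat sides. Origin at its centre, 35 mm above the table when flat on the mat. +z leaves the start-button face (straight down at the start); the -z face has a grey battery cover; +-y sides have speaker slots, +x a stripe, -x is plain. Tips over any bottom edge, moving 64 mm per quarter turn; falls by itself past 45 degrees.
- timer_button (a joint): Start button: a grey disc 40 mm across, centred in the timer's +z face, in a 54 mm square recess, its top 1.5 mm below the surrounding 5 mm wide rim (30.5 mm from the cube's centre), so lying on it does not press it. 0 m out, 0.004 m fully in (moves along the timer's -z); springy, 1.2 N to start, 3.6 N fully in; springs back by itself.
- mat: Black, grippy (friction about 1) rubber mat stuck to the table, 330 mm (x) by 460 mm (y), 3 mm thick. Origin at the centre of its underside, on the table top.
- tin: Round metal chalk tin, 64 mm across, 58 mm high, loose, standing on the mat's other half. Origin at the centre of its underside. Leave alone.
- grip_trainer: Orange V-shaped hand-grip trainer with a steel spring, lying on the mat's far (+x) part, about 140 mm long (its x, from -67 mm at the handle ends to +72 mm at the spring), 76 mm wide (y) and 24 mm high. Origin between its handles, on the mat. Leave alone.
- bottle: Closed grey drinks bottle, 66 mm across, 190 mm high, standing beyond the mat's left (+y) end. Origin at the centre of its underside. Leave alone.
- kettlebell_vinyl: Teal vinyl kettlebell, 144 mm across, 210 mm high, 4 kg, standing at the left or right side. Origin at the centre of its underside. Leave alone.
- kettlebell_iron: Black iron kettlebell, 132 mm across, 195 mm high, 4 kg, standing at the other side. Origin at the centre of its underside. Leave alone.
Things that resemble listed ones, but are neither listed nor needed, are in the scene too. What is shaped like the timer but purple or red is not meant.

How it is judged (in metres and radians):
On the way, in this order (a step that is already met when the one before it is completed fails the run):
1. the timer rests flat on a side, a quarter turn over, on the mat (angle between timer's own z axis and vertical between 1.4208 and 1.7208 rad and height (world z) of timer below 0.039 m and x of timer in the frame of mat between -0.165 and 0.165 m and y of timer in the frame of mat between -0.23 and 0.23 m and linear speed of timer below 0.02 m/s and angular speed of timer below 0.2 rad/s), for 0.15 s.
2. the timer rests flat on the mat with the button face up (angle between timer's own z axis and vertical below 0.1 rad and height (world z) of timer below 0.039 m and x of timer in the frame of mat between -0.165 and 0.165 m and y of timer in the frame of mat between -0.23 and 0.23 m and linear speed of timer below 0.02 m/s and angular speed of timer below 0.2 rad/s), for 0.2 s.
3. the start button is pressed fully in (3 of its 4 mm or more) while the timer lies face up (angle between timer's own z axis and vertical below 0.1 rad and value of joint timer_button above 0.003 m), for 0.05 s.
At the end, for the whole second after the job is handed in: The timer lies flat and at rest with its button face up (within 0.1 rad), its centre over the mat and less than 39 mm above the table, and the button has sprung back out (under 1 mm in) (all of step 2 and value of joint timer_button below 0.001 m); the robot touches nothing.
It fails at once if the timer is picked up (its centre more than 85 mm above the table; tipping lifts it to 48 mm) (height (world z) of timer above 0.085 m).
It fails at once if the tin or the grip trainer is shifted by more than 25 mm or knocked over (distance of any of tin, grip_trainer from where it was at the start of the episode above 0.025 m or angle between any of tin, grip_trainer's own z axis and vertical above 0.4 rad).
It fails at once if the bottle or a kettlebell is shifted by more than 25 mm or knocked over (distance of any of bottle, kettlebell_vinyl, kettlebell_iron from where it was at the start of the episode above 0.025 m or angle between any of bottle, kettlebell_vinyl, kettlebell_iron's own z axis and vertical above 0.4 rad).
It also fails if it takes over 56 s, if anything falls off the work surface, if the arm or the gripper's body presses on something with over 40 N, if the wrist force passes 120 N, or if a joint passes its speed limit or range.

## Working session

There is one attempt and no reset: what is moved stays moved. The work goes in short steps, Python scripts to look and compute and a tool call to move; the robot and the scene stay as the last step left them, time stands still between calls to the robot, and variables do not carry over. Pictures are saved under pics/ and viewed, at most 10 in all, crops included, and the job is handed in when it is done.

Besides the shell and the picture viewer there is one more tool, called after "Emit:" as name(argument=value, ...) on one line, values as JSON. send_rows: Moves the arm, as the interface text tells. Its arguments: {"type":"object","properties":{"motion":{"type":"array","items":{"type":"object","properties":{"translation":{"type":"array","items":{"type":"number"}},"roll":{"type":"number"}}}},"gripper":{"type":"number"},"grip_force":{"type":"number"}},"required":["motion"]}

```bash
mkdir -p pics; cat > h.py <<'E'
import numpy as np, cv2
from plant import ctrl
def cap(n,f=None):
    c=ctrl.capture(n)
    if f: cv2.imwrite('pics/'+f,c['img'][:,:,::-1])
    return c
def ray(c,u,v,z):
    K,T=np.array(c['camera_matrix']),np.array(c['T'])
    d=T[:3,:3]@np.linalg.inv(K)@[u,v,1]; o=T[:3,3]
    return o+d*(z-o[2])/d[2]
def proj(c,p):
    K,T=np.array(c['camera_matrix']),np.array(c['T'])
    q=K@(T[:3,:3].T@(np.array(p)-T[:3,3])); return q[:2]/q[2]
E
python3 - <<'E'
from h import *
for n in ['scene','top']:
    c=cap(n,n+'1.png'); print(n,np.round(c['T'],2).tolist())
    for q in ['timer','mat','tin','grip_trainer','bottle','kettlebell_vinyl','kettlebell_iron']:
        for r in ctrl.look_for(n,q)[:3]: print(q,np.round(r['xyz']),round(r['score'],2),np.round(proj(c,r['xyz'])))
E
```

```text
scene [[-0.39, 0.61, -0.69, 1481.14], [0.92, 0.27, -0.27, 383.92], [0.02, -0.74, -0.67, 990.0], [0.0, 0.0, 0.0, 1.0]]
timer [351. 296.  57.] 0.87 [384. 209.]
timer [535. 117.  65.] 0.84 [316. 227.]
timer [515. 296.  65.] 0.66 [373. 239.]
mat [555.  -9.   5.] 0.95 [277. 233.]
tin [ 541. -149.   58.] 0.86 [240. 208.]
grip_trainer [663.   4.  22.] 0.67 [267. 253.]
grip_trainer [448. 514. 110.] 0.44 [452. 235.]
bottle [719. 396. 108.] 0.89 [394. 289.]
kettlebell_vinyl [ 505. -520.  110.] 0.73 [150. 162.]
kettlebell_iron [447. 515. 106.] 0.94 [453. 236.]
top [[-0.01, -0.98, 0.19, 264.95], [-1.0, 0.01, -0.01, 15.09], [0.01, -0.19, -0.98, 1450.74], [0.0, 0.0, 0.0, 1.0]]
timer [330. 287.  66.] 0.97 [169. 287.]
timer [477. 291.  64.] 0.94 [170. 235.]
timer [507. 114.  67.] 0.7 [232. 223.]
mat [507. -24.   2.] 0.64 [280. 226.]
tin [ 522. -151.   61.] 0.56 [325. 217.]
grip_trainer [650.  -0.  22.] 0.59 [272. 178.]
bottle [690. 388. 121.] 0.78 [133. 156.]
kettlebell_vinyl [687. 388. 123.] 0.6 [133. 157.]
kettlebell_iron [411. 498. 105.] 0.73 [ 89. 257.]
```

```bash
python3 - <<'E'
import cv2
a=cv2.imread('pics/scene1.png')[150:330,100:480]; b=cv2.imread('pics/top1.png')[130:310,60:440]
cv2.imwrite('pics/both.png',cv2.vconcat([cv2.resize(a,None,fx=1.66,fy=1.66,interpolation=2),cv2.resize(b,None,fx=1.66,fy=1.66,interpolation=2)]))
E
```

```text
(no output)
```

View pics/both.png

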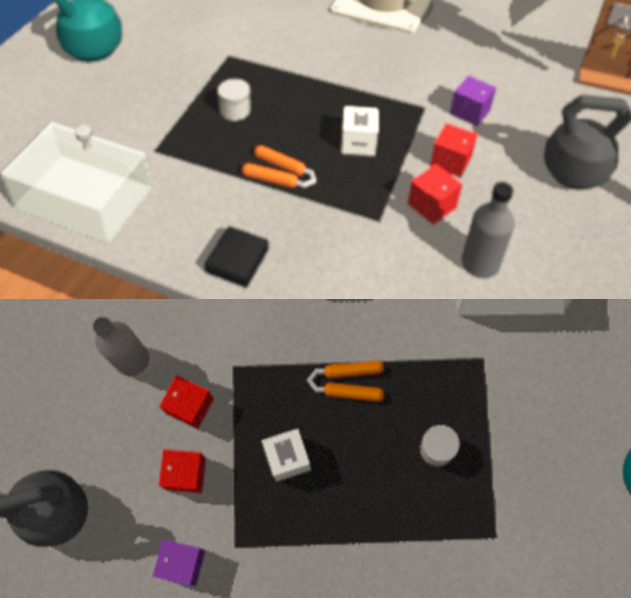

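The white cube at top px (233,224) / scene px (316,227) is the timer: it is white, on the mat, with the grey battery cover up. The red cubes at top (171,193) and (170,234) and the purple one at (168,289) are look-alikes off the mat. Next I'll fit its outline.

```bash
cat >> h.py <<'E'
from scipy.optimize import minimize
def white(c,u,v,w=30):
    im=c['img'].astype(int); m=((im.min(2)>95)).astype(np.uint8)
    roi=np.zeros_like(m); roi[v-w:v+w,u-w:u+w]=1; m*=roi
    n,l,s,ce=cv2.connectedComponentsWithStats(m)
    k=1+np.argmax(s[1:,4]); m=(l==k).astype(np.uint8)
    ct,_=cv2.findContours(m,0,2); o=np.zeros_like(m); cv2.drawContours(o,ct,-1,1,-1); return o
def fit(ms,x0):
    "pose x,y,yaw of a flat 64 cube by silhouette overlap in several cameras"
    def cost(p):
        t=0; R=np.array([[np.cos(p[2]),-np.sin(p[2])],[np.sin(p[2]),np.cos(p[2])]])
        for c,m in ms:
            P=[proj(c,[*(R@[a,b]+p[:2]),z]) for a in(-32,32) for b in(-32,32) for z in(3,67)]
            h=cv2.convexHull(np.float32(P))
            o=np.zeros((m.shape[0]*4,m.shape[1]*4),np.uint8); cv2.fillConvexPoly(o,np.round((h+.5)*4*4-.0).astype(np.int32),1,shift=2)
            M=cv2.resize(m,None,fx=4,fy=4,interpolation=0); t+=np.sum(o!=M)/16
        return t
    best=min((minimize(cost,[x0[0],x0[1],y],method='Nelder-Mead',options=dict(initial_simplex=[[x0[0],x0[1],y],[x0[0]+12,x0[1],y],[x0[0],x0[1]+12,y],[x0[0],x0[1],y+.3]],maxiter=80)) for y in (-.3,.3)),key=lambda r:r.fun)
    return best.x,best.fun
E
python3 - <<'E'
from h import *
cs=cap('scene','s2.png');ct=cap('top','t2.png')
ms=white(cs,316,227,28);mt=white(ct,232,223,26);print(ms.sum(),mt.sum())
for s in ([(cs,ms)],[(ct,mt)],[(cs,ms),(ct,mt)]):
    print(fit(s,(510,115)))
for q in [(60+383/1.66,130+(401-299)/1.66),(60+326/1.66,130+(400-299)/1.66)]: print('grip edge',ray(ct,*q,10))
print('tin',ray(ct,60+440/1.66,130+(445-299)/1.66,61))
for q in [(234,367),(484,359),(495,538),(234,547)]: print('mat',ray(ct,60+q[0]/1.66,130+(q[1]-299)/1.66,3))
big=ct['img'][185:265,180:345,::-1]; cv2.imwrite('pics/crop.png',cv2.resize(big,None,fx=4.8,fy=4.8,interpolation=2))
print(ctrl.get_obs())
E
```

```text
657 590
(array([5.08405934e+02, 1.10811419e+02, 4.14037577e-01]), np.float64(63.0))
(array([5.13166548e+02, 1.16659980e+02, 3.12631516e-01]), np.float64(37.0))
(array([5.12385122e+02, 1.15299713e+02, 2.79159581e-01]), np.float64(154.6875))
grip edge [611.38875642 -56.61031309  10.        ]
grip edge [614.35319581  46.08288645  10.        ]
tin [ 520.2199937  -150.67089238   61.        ]
mat [679.69898921 213.44724435   3.        ]
mat [ 690.15220903 -243.70236551    3.        ]
mat [ 363.80485165 -248.65817629    3.        ]
mat [353.95574107 208.5672054    3.        ]
{'time': 0.9, 'joints': array([ 1.25003150e+00,  4.23068286e-01,  1.62994147e+00, -5.51192123e-06,
        1.08860356e+00, -1.90122432e-02]), 'dq': array([-4.09350871e-04, -5.19245866e-04,  1.65909367e-03,  9.76127568e-05,
        1.35236319e-04, -3.90472188e-04]), 'joint_torque': array([ 9.01207522e-05, -5.57329273e+01, -2.82151258e+01, -4.48900676e-05,
        7.73084157e-04,  5.93934459e-06]), 'ee_pos': array([185.71804348, 596.72829894, 231.32255122]), 'ee_rot': array([ 6.59708802e-07,  1.50303266e-01,  9.88639939e-01, -1.05960584e-05]), 'contact_force': array([ 0.02560035, -0.34916524,  0.08279026]), 'wrist_torque': array([ 0.01575038,  0.01860648, -0.01613162]), 'finger_force': 0.0, 'width': 85.28979855575764}
```

View pics/crop.png

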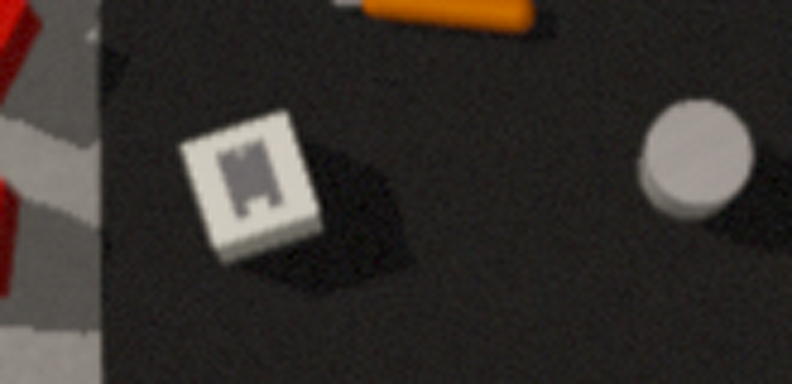

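Crop: the white cube has its grey battery cover up (px 250,180 in the crop) and its edges are turned about 18°. The tin is on the right, the trainer is above, and the way to −y is free. I'll roll it twice along d=(0.31,−0.95).

Emit:
send_rows(gripper=-0.4, motion=[{"translation": [15.2,-20.6,0],"roll": -2.735},{"translation": [15.2,-20.6,0],"roll": -2.735},{"translation": [15.2,-20.6,0],"roll": -2.735},{"translation": [15.2,-20.6,0],"roll": -2.735},{"translation": [15.2,-20.6,0],"roll": -2.735},{"translation": [15.2,-20.6,0],"roll": -2.735},{"translation": [15.2,-20.6,0],"roll": -2.735},{"translation": [15.2,-20.6,0],"roll": -2.735},{"translation": [15.2,-20.6,0],"roll": -2.735},{"translation": [15.2,-20.6,0],"roll": -2.735}])

```text
time: 1.73
ee_pos: [338.4, 389.7, 231.5]
ee_rot: [0.0, 0.381, 0.925, 0.0]
contact_force: [0.7, -0.5, 0.2]
width: 25.7
finger_force: 0.0
```

Emit:
send_rows(motion=[{"translation": [15.2,-20.6,0],"roll": -2.735},{"translation": [15.2,-20.6,0],"roll": -2.735},{"translation": [15.2,-20.6,0],"roll": -2.735},{"translation": [15.2,-20.6,0],"roll": -2.735},{"translation": [15.2,-20.6,0],"roll": -2.735},{"translation": [15.2,-20.6,0],"roll": -2.735},{"translation": [15.2,-20.6,0],"roll": -2.735},{"translation": [15.2,-20.6,0],"roll": -2.735},{"translation": [15.2,-20.6,0],"roll": -2.735},{"translation": [15.2,-20.6,0],"roll": -2.735}])

```text
time: 2.57
ee_pos: [490.4, 183.6, 231.5]
ee_rot: [0.0, 0.589, 0.808, 0.0]
contact_force: [-0.5, -0.4, 0.7]
width: 25.6
finger_force: 0.0
```

Emit:
send_rows(motion=[{"translation": [0,0,-30],"roll": 0},{"translation": [0,0,-30],"roll": 0},{"translation": [0,0,-30],"roll": 0},{"translation": [0,0,-30],"roll": 0},{"translation": [0,0,-30],"roll": 0},{"translation": [0,0,-25],"roll": 0},{"translation": [0,0,-5],"roll": 0},{"translation": [0,0,0],"roll": 0},{"translation": [0,0,0],"roll": 0},{"translation": [0,0,0],"roll": 0}])

```text
time: 3.4
ee_pos: [491.0, 185.2, 52.9]
ee_rot: [0.001, 0.588, 0.809, 0.001]
contact_force: [-0.4, 0.2, 0.3]
width: 25.6
finger_force: 0.0
```

Emit:
send_rows(motion=[{"translation": [2,-6,0],"roll": 0},{"translation": [2,-6,0],"roll": 0},{"translation": [2,-6,0],"roll": 0},{"translation": [1,-3,0],"roll": 0},{"translation": [0.6,-2,0],"roll": 0},{"translation": [0.6,-2,0],"roll": 0},{"translation": [0.3,-1,0],"roll": 0},{"translation": [0,0,0],"roll": 0},{"translation": [0,0,0],"roll": 0},{"translation": [0,0,0],"roll": 0}])

```text
time: 4.23
ee_pos: [498.2, 158.8, 51.2]
ee_rot: [-0.0, 0.588, 0.809, -0.0]
contact_force: [0.2, 0.5, 0.4]
width: 25.7
finger_force: 0.0
```

```bash
python3 - <<'E'
from h import *
a=cap('scene'); b=cap('top'); o=ctrl.get_obs(); print(o['contact_force'],o['ee_pos'],proj(a,o['ee_pos']),proj(b,o['ee_pos']))
A=cv2.resize(a['img'][170:270,260:380,::-1],None,fx=3.2,fy=3.2,interpolation=2);B=cv2.resize(b['img'][170:270,160:280,::-1],None,fx=3.2,fy=3.2,interpolation=2)
cv2.imwrite('pics/c3.png',cv2.hconcat([A,B]))
E
```

```text
[ 0.15391182 -0.49582725  0.58180671] [498.17257141 158.91161529  51.27249058] [331.74834134 226.76770457] [216.86710408 227.36628318]
```

View pics/c3.png

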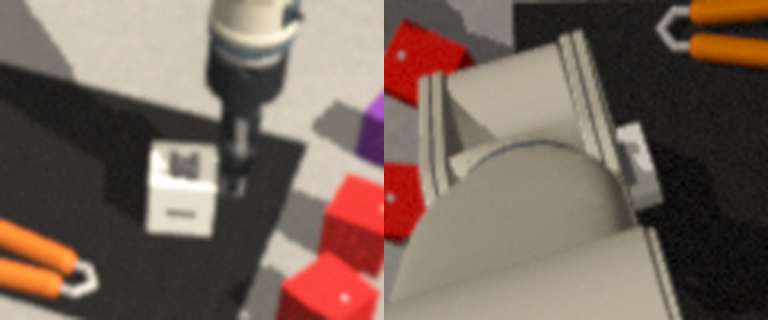

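The fingertips stand just short of the face, about 15 mm below the cube's top and centred on it. Starting the arc push.

Emit:
send_rows(motion=[{"translation": [1.2,-3.8,0],"roll": 0},{"translation": [1.6,-4.8,4],"roll": 0},{"translation": [1.6,-4.8,5],"roll": 0},{"translation": [1.9,-5.7,4],"roll": 0},{"translation": [1.9,-5.7,4.5],"roll": 0},{"translation": [2,-6.2,3],"roll": 0},{"translation": [2,-6.2,3],"roll": 0},{"translation": [2.2,-6.6,2],"roll": 0},{"translation": [2.2,-6.6,2],"roll": 0},{"translation": [0,0,0],"roll": 0}])

```text
time: 5.17
ee_pos: [515.9, 107.0, 79.4]
ee_rot: [0.001, 0.588, 0.809, 0.0]
contact_force: [0.4, -0.4, -0.2]
width: 25.6
finger_force: 0.0
```

```bash
python3 - <<'E'
from h import *
a=cap('scene'); o=ctrl.get_obs(); print(o['contact_force'],o['ee_pos'])
cv2.imwrite('pics/c4.png',cv2.resize(a['img'][170:270,250:370,::-1],None,fx=4,fy=4,interpolation=2))
E
```

```text
[-0.07089614 -0.01535432 -0.10962854] [515.36534835 107.39058928  79.02855686]
```

View pics/c4.png

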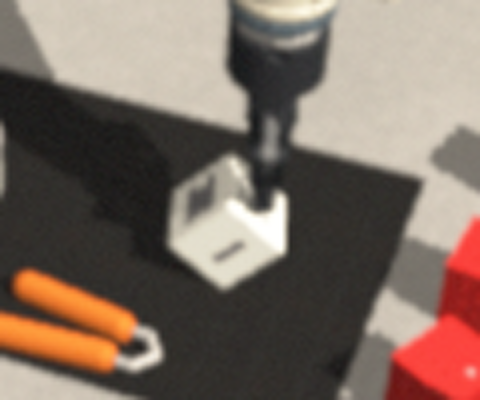

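The cube is tipped about 40° over its edge, with the fingers on the trailing face. Pushing it past balance.

Emit:
send_rows(motion=[{"translation": [2,-6,1],"roll": 0},{"translation": [2,-6,0],"roll": 0},{"translation": [2,-6,0],"roll": 0},{"translation": [1,-3,0],"roll": 0},{"translation": [0,0,0],"roll": 0},{"translation": [0,0,0],"roll": 0},{"translation": [-3,9,5],"roll": 0},{"translation": [-6,19,10],"roll": 0},{"translation": [-10,30,10],"roll": 0},{"translation": [-10,30,10],"roll": 0}])

```text
time: 6.05
ee_pos: [492.2, 176.5, 115.4]
ee_rot: [-0.0, 0.588, 0.809, -0.0]
contact_force: [0.0, -0.2, 0.1]
width: 25.4
finger_force: 0.0
```

```bash
python3 - <<'E'
from h import *
a=cap('scene'); b=cap('top'); o=ctrl.get_obs(); print(o['time'],o['contact_force'],o['ee_pos'])
print(proj(b,[533,55,67]),proj(a,[533,55,35]))
A=cv2.resize(a['img'][170:270,230:350,::-1],None,fx=3.2,fy=3.2,interpolation=2);B=cv2.resize(b['img'][170:270,190:310,::-1],None,fx=3.2,fy=3.2,interpolation=2)
cv2.imwrite('pics/c5.png',cv2.hconcat([A,B]))
E
```

```text
6.15 [ 0.5045351  -0.16202522  0.26592053] [492.33151056 179.4391341  116.59036735]
[252.97930499 213.96422215] [297.50523827 228.18668845]
```

View pics/c5.png

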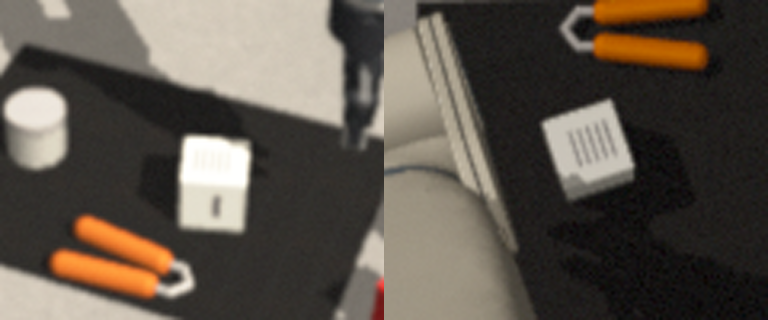

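Quarter turn done: the slots are up, and the cube lies flat at about top px (251,216). Now I'll fit its pose for the second roll.

```bash
python3 - <<'E'
from h import *
b=cap('top'); m=white(b,252,216,24); print(m.sum(),fit([(b,m)],(530,55)))
for q in [(543,120),(612,101),(632,167)]: print(ray(b,190+(q[0]-384)/3.2,170+q[1]/3.2,67)[:2])
E
```

```text
556 (array([5.33307808e+02, 5.50812725e+01, 3.34465159e-01]), np.float64(54.75))
[552.20803461  92.79199184]
[568.8612281   31.15986666]
[508.76994512  13.94844617]
```

Emit:
send_rows(motion=[{"translation": [4,-12,0],"roll": 0},{"translation": [4,-12,-5],"roll": 0},{"translation": [4,-12,-10],"roll": 0},{"translation": [4,-12,-15],"roll": 0},{"translation": [4,-8,-15],"roll": 0},{"translation": [0,0,-12],"roll": 0},{"translation": [0,0,-7],"roll": 0},{"translation": [0,0,0],"roll": 0},{"translation": [0,0,0],"roll": 0},{"translation": [0,0,0],"roll": 0}])

```text
time: 7.03
ee_pos: [513.0, 119.5, 51.0]
ee_rot: [0.0, 0.588, 0.809, 0.0]
contact_force: [-1.7, 1.3, -0.2]
width: 25.7
finger_force: 0.0
```

Emit:
send_rows(motion=[{"translation": [2,-6,1],"roll": 0},{"translation": [2,-6,1],"roll": 0},{"translation": [1.5,-5,0],"roll": 0},{"translation": [1,-4,0],"roll": 0},{"translation": [1,-3,0],"roll": 0},{"translation": [1,-3,0],"roll": 0},{"translation": [1,-3,1],"roll": 0},{"translation": [1.5,-4.8,4],"roll": 0},{"translation": [1.5,-4.8,5],"roll": 0},{"translation": [0,0,0],"roll": 0}])

```text
time: 7.87
ee_pos: [526.1, 79.0, 63.7]
ee_rot: [0.001, 0.588, 0.809, 0.0]
contact_force: [0.2, 0.8, -0.3]
width: 25.2
finger_force: 0.5
```

```bash
python3 - <<'E'
from h import *
a=cap('scene'); o=ctrl.get_obs(); print(o['contact_force'],o['ee_pos'])
cv2.imwrite('pics/c6.png',cv2.resize(a['img'][180:270,240:350,::-1],None,fx=4,fy=4,interpolation=2))
E
```

```text
[-0.49808053  0.9968891   0.33187796] [525.77959915  79.23382218  63.38720805]
```

View pics/c6.png

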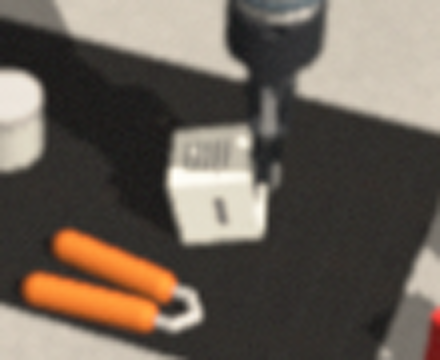

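The cube has tilted about 10° and is following; nothing has slipped. Continuing the arc.

Emit:
send_rows(motion=[{"translation": [1.8,-5.4,4.5],"roll": 0},{"translation": [1.8,-5.4,4],"roll": 0},{"translation": [1.9,-6,3.5],"roll": 0},{"translation": [1.9,-6,3],"roll": 0},{"translation": [2,-6.5,2.5],"roll": 0},{"translation": [2,-6.5,1.5],"roll": 0},{"translation": [2,-6.5,1],"roll": 0},{"translation": [2,-6.5,0],"roll": 0},{"translation": [2,-6,0],"roll": 0},{"translation": [1,-3,0],"roll": 0}])

```text
time: 8.75
ee_pos: [544.0, 21.0, 82.7]
ee_rot: [0.0, 0.588, 0.809, -0.0]
contact_force: [-0.3, -0.1, -0.6]
width: 25.6
finger_force: 0.0
```

```bash
python3 - <<'E'
from h import *
a=cap('scene'); o=ctrl.get_obs(); print(o['contact_force'],o['ee_pos'])
cv2.imwrite('pics/c7.png',cv2.resize(a['img'][180:270,230:340,::-1],None,fx=4,fy=4,interpolation=2))
E
```

```text
[0.16127361 0.01698587 0.06947866] [544.05859483  20.88458178  82.66146669]
```

View pics/c7.png

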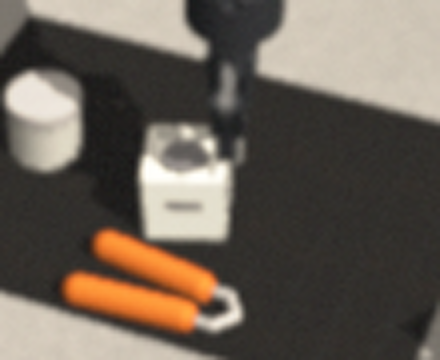

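The button face is up, with the grey disc at scene px (276,218). I'll raise, shut the fingers and measure the button.

Emit:
send_rows(gripper=-1, motion=[{"translation": [0,0,10],"roll": 0},{"translation": [-2,6,15],"roll": 0},{"translation": [-4,12,15],"roll": 0},{"translation": [-10,30,0],"roll": 0},{"translation": [-10,30,0],"roll": 0},{"translation": [-6,18,0],"roll": 0},{"translation": [0,0,0],"roll": 0},{"translation": [0,0,0],"roll": 0},{"translation": [0,0,0],"roll": 0},{"translation": [0,0,0],"roll": 0}])

```text
time: 9.63
ee_pos: [512.1, 117.3, 123.0]
ee_rot: [0.0, 0.588, 0.809, 0.0]
contact_force: [-0.8, 0.4, -0.2]
width: -0.0
finger_force: 0.0
```

```bash
python3 - <<'E'
from h import *
b=cap('top'); a=cap('scene'); o=ctrl.get_obs(); print(o['contact_force'],o['ee_pos'],o['width'])
u,v=np.round(proj(b,[551,-6,67])).astype(int); m=white(b,u,v,24); print(m.sum(),fit([(b,m)],(551,-6)))
print('btn scene',ray(a,230+184/4,180+153/4,65.5), [ (np.round(r['xyz']),r['score']) for n in('top','scene') for r in ctrl.look_for(n,'timer_button')[:2]])
A=cv2.resize(a['img'][180:270,230:340,::-1],None,fx=3.2,fy=3.2,interpolation=2);B=cv2.resize(b['img'][v-45:v+45,u-55:u+55,::-1],None,fx=3.2,fy=3.2,interpolation=2); print(u,v)
cv2.imwrite('pics/c8.png',cv2.hconcat([A,B]))
E
```

```text
[-0.31452415 -0.01799166  0.23799084] [512.03073458 117.09557507 122.83225749] 0.08388758966343825
553 (array([ 5.54067088e+02, -5.97786132e+00,  3.13071371e-01]), np.float64(60.1875))
btn scene [548.30717915 -14.84874335  65.5       ] [(array([548., -10.,  67.]), 0.63)]
274 208
```

View pics/c8.png

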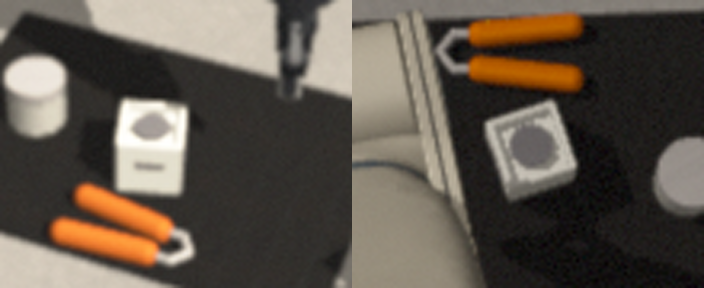

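The button is face up and centred at top px (276,209), about (550,−9) mm. Moving over it.

Emit:
send_rows(motion=[{"translation": [5,-16,0],"roll": 0},{"translation": [5,-16,0],"roll": 0},{"translation": [5,-16,0],"roll": 0},{"translation": [5,-16,0],"roll": 0},{"translation": [5,-16,0],"roll": 0},{"translation": [5,-16,0],"roll": 0},{"translation": [5,-16,-10],"roll": 0},{"translation": [3,-14,-20],"roll": 0},{"translation": [0,0,-15],"roll": 0},{"translation": [0,0,0],"roll": 0}])

```text
time: 10.67
ee_pos: [548.0, -9.3, 75.3]
ee_rot: [-0.002, 0.589, 0.808, -0.001]
contact_force: [-0.5, 0.4, -0.4]
width: -0.4
finger_force: 0.0
```

Emit:
send_rows(motion=[{"translation": [0,0,-3],"roll": 0},{"translation": [0,0,-3],"roll": 0},{"translation": [0,0,-2],"roll": 0},{"translation": [0,0,-2],"roll": 0},{"translation": [0,0,-1],"roll": 0},{"translation": [0,0,-1],"roll": 0},{"translation": [0,0,-1],"roll": 0},{"translation": [0,0,0],"roll": 0},{"translation": [0,0,0],"roll": 0},{"translation": [0,0,0],"roll": 0}])

```text
time: 11.5
ee_pos: [549.9, -7.9, 65.0]
ee_rot: [0.0, 0.588, 0.809, 0.0]
contact_force: [-0.7, 1.2, 2.1]
width: -0.2
finger_force: 0.7
```

Contact at z 65 with about 2 N, as expected. Pressing further.

Emit:
send_rows(motion=[{"translation": [0,0,-0.7],"roll": 0},{"translation": [0,0,-0.7],"roll": 0},{"translation": [0,0,-0.7],"roll": 0},{"translation": [0,0,-0.7],"roll": 0},{"translation": [0,0,-0.7],"roll": 0},{"translation": [0,0,-0.5],"roll": 0},{"translation": [0,0,0],"roll": 0},{"translation": [0,0,0],"roll": 0},{"translation": [0,0,0],"roll": 0},{"translation": [0,0,0],"roll": 0}])

```text
time: 12.33
ee_pos: [550.0, -8.0, 61.5]
ee_rot: [0.0, 0.588, 0.809, 0.0]
contact_force: [-2.1, 1.3, 9.8]
width: -0.1
finger_force: 4.8
```

At 9.8 N and z 61.5 the button has bottomed out. Releasing and withdrawing.

Emit:
send_rows(motion=[{"translation": [0,0,0],"roll": 0},{"translation": [0,0,2],"roll": 0},{"translation": [0,0,4],"roll": 0},{"translation": [0,0,10],"roll": 0},{"translation": [0,0,25],"roll": 0},{"translation": [0,0,25],"roll": 0},{"translation": [-10,30,0],"roll": 0},{"translation": [-10,30,0],"roll": 0},{"translation": [-10,30,0],"roll": 0},{"translation": [-10,30,0],"roll": 0}])

```text
time: 13.17
ee_pos: [509.1, 112.7, 127.5]
ee_rot: [0.0, 0.588, 0.809, 0.0]
contact_force: [1.2, -0.6, 0.9]
width: 0.3
finger_force: 0.0
```

Emit:
send_rows(motion=[{"translation": [0,0,0]},{"translation": [0,0,0]},{"translation": [0,0,0]},{"translation": [0,0,0]},{"translation": [0,0,0]},{"translation": [0,0,0]},{"translation": [0,0,0]},{"translation": [0,0,0]},{"translation": [0,0,0]},{"translation": [0,0,0]}])

```text
invalid input
```

```bash
python3 - <<'E'
from h import *
b=cap('top'); a=cap('scene')
A=cv2.resize(a['img'][180:270,230:340,::-1],None,fx=3.2,fy=3.2,interpolation=2);B=cv2.resize(b['img'][163:253,219:329,::-1],None,fx=3.2,fy=3.2,interpolation=2)
cv2.imwrite('pics/c9.png',cv2.hconcat([A,B]))
E
```

```text
(no output)
```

View pics/c9.png

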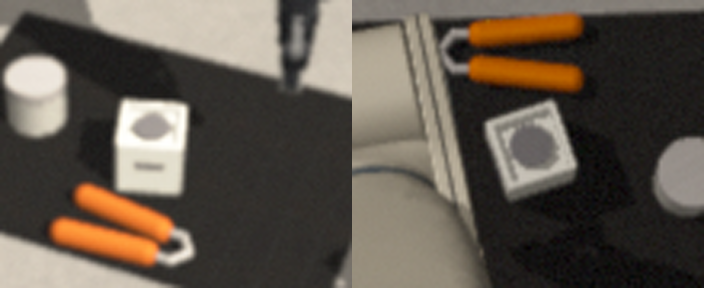

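The timer is flat with the button up (crop px 152,125 and 534,148), nothing else has moved, and the arm is clear. Handing in.

```bash
python3 -c "
from plant import ctrl
print(ctrl.hand_in())"
```

```text
the job is handed in; nothing more can be done
None
```

I rolled the timer over in two quarter turns, pressed the start button fully in and released it, and handed the job in at about 13 s; the last picture shows it flat on the mat with the button up and nothing else moved, but the hand-in gave no verdict.

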